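# Hang a tool holder in the storage rail and shut the keeper

## Robot

A 6-joint arm with a two-finger parallel gripper is mounted at the origin on a cart in front of the work surface, level with it; the furniture and walls round the work are solid. World frame = base frame: x ahead of the robot, y to its left, z up, the work surface at z = 0. Lengths are in m, angles in rad, forces in N, time in s.
With the tool pointing down it reaches from about 0.425 to 0.95 m from the base axis. Payload 14.7 kg.
Tool frame: the origin (TCP) lies on the centre line of the jaws, within the pads' length; the fingertips stand 22 mm ahead of it and the grasp point (between the pads) lies 3 mm ahead of it; z points along the fingers, y is the line along which they close (so a half turn about z gives the same grasp; the last joint's range is limited). The gripper opens to 85 mm and grips with 20 to 120 N. Pads are 22 mm wide; open, the fingers measure 114 mm over their backs; the gripper's body (76 mm by 85 mm) begins 54 mm behind the grasp point. The pads swing forward as they close: fully open they stand 13 mm farther back than shut.
Start: joints at [1.14, 0.48, 1.596, -0, 1.065, -0.047], TCP at [0.243, 0.603, 0.253] pointing down, gripper open.
Joint ranges: [-2.75, 2.75], [-0.82, 2.05], [0.23, 2.67], [-1.56, 4.7], [0.09, 2.69], [-2.92, 2.92]. Speed limits (rad/s): [1.89, 1.89, 2.39, 3.01, 3.01, 3.01].

## Interface

Orientations are given as a unit quaternion [w, x, y, z].
In Python, from plant import * gives the robot as it stands. Calls block until the motion is done:
- move_to(position, orientation): joint-space move of the TCP to a pose.
- line_to(position, feed=0.15, rot=None, guard=None): straight line of the TCP; rot=None keeps the orientation; feed is the mean speed in m/s. With guard (N) it stops when the force on the tool has changed by that much, and returns True; else False.
- move_joints(angles): joint-space move.
- move_gripper(opening, grasp_force=None): finger opening in m; grasp_force is the grip in N (None keeps the last); returns when the fingers have stopped.
- hold(seconds).
- ik(position, orientation): joint angles nearest the present ones, or None.
- read_state(): the state.
- camera(name): name is "side" or "top" or "wrist"; returns the picture (420x560x3 uint8, red, green, blue); there is no depth.
- calibration(name): a dict with "fov_y" (degrees; the focal length in pixels is half the picture's height over the tangent of half this angle, whatever the lens; pixels are square), "cx", "cy" (the principal point, pixels), "dist" ([k1, k2, p1, p2, k3] as OpenCV has them; the pictures are not rectified), "position" and "orientation" of the camera in the world. Camera axes: x right, y up, looking along -z (the intrinsics and any distortion apply to the point x, -y, -z); pixel columns grow to the right and rows downward; lengths in m; the calibration is good to about 2 mm. A picture is of the moment at which its call begins: read the wrist's pose just before it. calibration takes no time and is no camera call; for the wrist camera it gives the pose at the moment of the call.
A pose or a line that the arm cannot do raises IKError and nothing moves.
- finish_job(): hands the job in; it is judged then, once.
Trained networks look in the newest picture that a camera, given by its name, has taken for a name from the list of things; names that differ only in an ending like _2 or _b are one class to them, and where a whole thing is asked for, a point or a joint stands for the part that bears it (a point fixed in the world has none). Each returns a list of dicts, best first, with "conf" (0 to 1); they miss things now and then, are a little off and sometimes report something else, mostly with a low value. They report only what shows in the picture. A call takes as long as a camera call.
- cut_out(camera, label): "mask" (420x560 bool, what is visible of it).
- mark_of(camera, label): "point" ([x, y, z] in m, in world coordinates, good to about 4 mm: a listed point, or the origin of a listed thing).
The state is a dict: "t": time; "joint_positions": joint angles; "joint_vel": joint speeds; "effort": joint torques, N m; "ee_pos": TCP position; "ee_rot": TCP orientation; "ft_force": force on the tool from outside, world axes, zero at the start; "ft_torque": the same for the moment, N m; "opening": finger opening in m; "grip_force": force on a finger pad.
Only numpy, scipy, OpenCV 4.12 (cv2) and the standard library are available. Lean on these libraries where they do the work, as an engineer would, in place of code of your own. Each camera call takes 0.05 s, during which the arm holds its last target. There are 200 camera calls.

## Task

The tool holder with the orange ring is ready in the tightening stand: lift it out, carry it to the open end of the blue storage rail, enter its groove between the two lips and let go of it as soon as it hangs there. Then push it along the rail with the fingers until all three holders stand closed up against the end stop, and swing the keeper with the red knob fully shut behind them. Leave the oil bottle, the two collets and the orange insert box where they are.

Things in the scene. Friction and masses are not known exactly. Their poses are not given: they have to be found in the camera images.
- new_holder: Holder to be hung: steel, ORANGE ring, 133 mm tall, 0.25 kg, round about z (up). Origin: on the axis at the underside of the upper flange, on which it will hang. Radius by height over the origin, mm: pull stud 7 (-75 to -59), taper 9 to 15.5 (-59 to -17), lower flange 23 (-17 to -9), groove 16 (-9 to 0), upper flange 23 (0 to 9), neck 13 (to 20), nut 16 (20 to 42), gold cutter 5 (42 to 58).
- holder_nut (a point): On the axis of the orange-ringed holder, 32 mm above its origin: near mid-height of the dark round collet nut (32 mm diameter, 22 mm tall), the place to grasp it from above.
- holder_groove (a point): On the same axis, 4.5 mm below its origin: mid-height of the groove (9 mm high, 32 mm diameter) between the two flanges (46 mm diameter, 8 and 9 mm thick), which slips over the rail's lips.
- hung_inner: Holder of the same shape, size and weight with a GREEN ring, already hanging in the rail next to the end stop, 2 to 9 mm short of it; slides freely. Origin as for new_holder.
- hung_outer: Holder of the same shape, size and weight with a BLUE ring, hanging in the rail next after the green one, 14 to 28 mm short of its closed-up place; slides freely. Origin as for new_holder.
- rack: Storage rail, fixed: blue channel 214 x 92 mm, base 136 mm wide. Origin: centre of its underside, on the bench; x along the slot from open end to end stop, z up. Slot 35 mm wide between 4 mm grey metal lips, top at z = 88 mm; 80 mm free below. Closed up, the holders' axes are at x = 82 (green), 36 (blue), -10 mm (orange), y = 0, origins at z = 88 mm: upper flange on the lips.
- rail_mouth (a point): Middle of the slot at its open end, at the height of the lips' top (rack x = -105, y = 0, z = 88 mm). The slot is about 50 mm wide here and narrows to 35 mm over the first 22 mm. Holders can enter and leave the rail only here, moving along the rack's x with the groove at lip height. Axes as the rack's.
- rail_inside (a point): Point 30 mm inside the open end (rack x = -75, y = 0, z = 88 mm): a holder with its origin here hangs safely in the lips. Nothing stands above the lips around it but the opened keeper at the rack's +y side, so fingers that close across the slot have room to open.
- end_stop (a point): Face of the end stop (blue plate, top at z = 104 mm), mid-width, at the height of the lips' top (rack x = +105, y = 0, z = 88 mm). Axes as the rack's.
- keeper_pivot (a point): The keeper's vertical hinge axis at the height of the lips' top (rack x = -43, y = +36, z = 88 mm). Across the slot, at x = -36, y = -40 mm, stands a 10 mm high steel catch in which the shut keeper lies.
- keeper (a joint): Angle of the keeper, a level steel arm 10 x 78 mm, 2 to 7 mm above the lips. 0 = shut, straight across the slot toward the rack's -y, 5 mm behind the rim of the orange holder when the row is closed up. Growing, it swings outward: 1.57 points along the rack's -x, 3.1 to its +y (end of travel). Starts open at 2.55 to 3.0; stays where it is left; about 1 N at the knob moves it.
- keeper_knob (a point): Centre of the red knob standing upright on the keeper's arm: radius 6 mm, 68 mm from the pivot, from 7 to 34 mm above the lips' top; this point is 20 mm above the lips' top.
- stand: Tightening stand, fixed: steel sleeve, outer radius 26.5 mm, bore radius 17.5 mm, rim at z = 74 mm, on a dark base plate 92 x 92 x 10 mm. Origin: centre of its underside, z up. The holder stands upright in it, taper in the bore, lower flange on the rim, origin at z = 91 mm: lift it 60 mm straight up to free it.
- oil_bottle: White oil bottle with a red nozzle, 47 mm wide, 150 mm tall, standing; origin at the centre of its foot. Leave it.
- collet_a: Small steel spring collet, 22 mm wide and 32 mm tall, standing; origin at the centre of its foot. Leave it.
- collet_b: Another such collet. Leave it.
- insert_box: Orange box of cutter inserts, 45 x 62 x 18 mm, lying; origin at the centre of its underside. Leave it.

How it is judged:
By the outcome, as a careful person would: the job done as asked, in the order asked, and still so for the second after the job is handed in, with the robot touching nothing.
It also fails if it takes over 66 s, if anything falls off the work surface, if the arm or the gripper's body presses on something with over 40 N, if the wrist force passes 120 N, or if a joint passes its speed limit or range.

## Working session

There is one attempt and no reset: what is moved stays moved. The work goes in short steps, each a Python script; the robot and the scene stay as the last script left them, time stands still between calls to the robot, and variables do not carry over. Pictures are saved under pics/ and viewed, at most 10 in all, crops included, and the job is handed in when it is done.

```bash
ls; mkdir -p pics
python3 - <<'E'
from plant import *
import cv2, numpy as np
ims=[]
for c in ("top","side"):
    im=camera(c); cv2.imwrite(f"pics/{c}0.png",im[:,:,::-1])
    k=calibration(c); print(c,k)
    for l in ["new_holder","holder_nut","hung_inner","hung_outer","rack","rail_mouth","rail_inside","end_stop","keeper_pivot","keeper_knob","stand","oil_bottle","collet_a","insert_box"]:
        r=mark_of(c,l)
        print(l,[(np.round(d["point"],4).tolist(),round(d["conf"],2)) for d in r[:2]])
s=read_state();print(s["t"],s["ee_pos"],s["ee_rot"],s["opening"],s["ft_force"])
E
```

```text
pics
top {'fov_y': 55.85445223715012, 'cx': 281.37229448444367, 'cy': 207.1195203573946, 'dist': array([-0.07035998,  0.        ,  0.        ,  0.        ,  0.        ]), 'position': array([0.43129839, 0.05893803, 1.10479238]), 'orientation': array([ 0.70699041,  0.06291364, -0.0611761 , -0.70175774])}
new_holder [([0.4628, -0.1433, 0.0888], 0.79)]
holder_nut [([0.4588, -0.1421, 0.126], 0.68)]
hung_inner [([0.5766, 0.2462, 0.0897], 0.82)]
hung_outer [([0.5825, 0.1833, 0.0917], 0.6)]
rack [([0.5854, 0.1764, -0.0056], 0.71)]
rail_mouth [([0.5893, 0.072, 0.0846], 0.66)]
rail_inside [([0.5928, 0.1041, 0.0876], 0.7), ([0.4603, -0.1432, 0.091], 0.62)]
end_stop [([0.5722, 0.2774, 0.0863], 0.58), ([0.5493, 0.1256, 0.0863], 0.28)]
keeper_pivot [([0.5491, 0.1301, 0.0846], 0.65)]
keeper_knob [([0.4956, 0.0964, 0.1085], 0.49)]
stand [([0.4633, -0.1408, 0.0014], 0.65)]
oil_bottle [([0.7239, 0.082, 0.0032], 0.62)]
collet_a [([0.7066, -0.0667, -0.0035], 0.52), ([0.6734, -0.1239, -0.002], 0.44)]
insert_box [([0.7347, -0.1534, 0.002], 0.77)]
side {'fov_y': 43.266499075944104, 'cx': 283.5351095591423,
[... 544 characters left out ...]
h [([0.5937, 0.0675, 0.087], 0.67), ([0.736, -0.1556, 0.0041], 0.26)]
rail_inside [([0.5877, 0.1023, 0.0846], 0.57), ([0.5762, 0.2799, 0.0876], 0.4)]
end_stop [([0.5775, 0.2792, 0.0883], 0.92)]
keeper_pivot [([0.5513, 0.1306, 0.0863], 0.65), ([0.5732, 0.2777, 0.0902], 0.55)]
keeper_knob []
stand [([0.461, -0.1443, -0.0003], 0.8)]
oil_bottle [([0.7208, 0.0804, 0.0016], 0.92), ([0.7108, -0.0667, 0.0002], 0.61)]
collet_a [([0.7045, -0.0674, -0.0014], 0.64), ([0.6736, -0.1195, -0.0016], 0.6)]
insert_box [([0.7377, -0.1546, 0.0053], 0.92)]
1.5 [0.2433718  0.60271179 0.25329309] [-3.26908753e-07  1.90730685e-01  9.81642402e-01 -1.12402035e-05] 0.08559534467555689 [0.28944151 0.12020939 0.42499446]
```

View pics/top0.png

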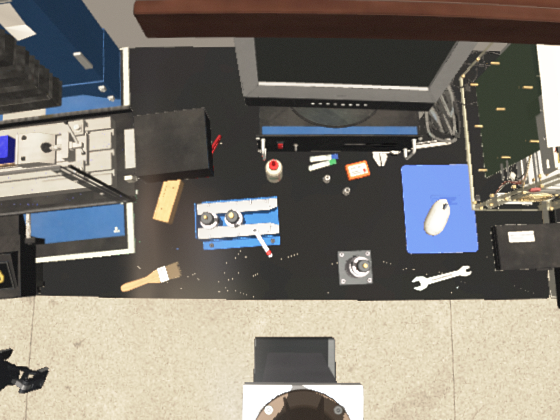

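View pics/side0.png

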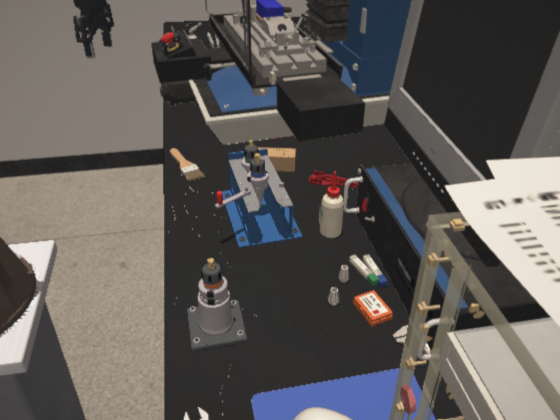

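The top view shows the stand with the orange-ringed holder at about (360,266). The rail is at (237,222), with its open end on the right at (279,222) and the keeper knob at (268,252). The side view agrees with this: rail mouth toward the robot's right, green and blue holders in the rail at (250,155) and (258,175). The marks match both pictures, apart from the low-confidence alternates. Next I'll take a wrist view above the rail and fit the rack pose.

```bash
cat > h.py <<'E'
from plant import *
import numpy as np, cv2
from scipy.optimize import least_squares
def rot(psi): f=(psi+np.pi/2)/2; return np.array([0,np.cos(f),np.sin(f),0])
RP={"rack":(0,0,0),"rail_mouth":(-.105,0,.088),"rail_inside":(-.075,0,.088),"end_stop":(.105,0,.088),"keeper_pivot":(-.043,.036,.088)}
def fitrack(obs):  # obs: list of (name, point)
    f=lambda p:np.concatenate([[p[0]+np.cos(p[2])*RP[n][0]-np.sin(p[2])*RP[n][1]-q[0],p[1]+np.sin(p[2])*RP[n][0]+np.cos(p[2])*RP[n][1]-q[1]] for n,q in obs])
    r=least_squares(f,[.584,.176,1.65],loss="soft_l1",f_scale=.004); return r.x,np.round(r.fun*1000,1)
def marks(cam,labels):
    out={}
    for l in labels:
        r=mark_of(cam,l); out[l]=[(np.round(d["point"],4).tolist(),round(d["conf"],2)) for d in r[:2]]
    return out
def project(cal,P):
    from scipy.spatial.transform import Rotation as R
    w,x,y,z=cal["orientation"]; f=210/np.tan(np.radians(cal["fov_y"]/2))
    c=R.from_quat([x,y,z,w]).inv().apply(np.atleast_2d(P)-cal["position"])*[1,-1,-1]
    K=np.array([[f,0,cal["cx"]],[0,f,cal["cy"]],[0,0,1]])
    return cv2.projectPoints(c,np.zeros(3),np.zeros(3),K,np.asarray(cal["dist"]))[0][:,0]
def show(s): print(round(s["t"],2),np.round(s["ee_pos"],4),np.round(s["ft_force"],1),round(s["opening"],4),round(s["grip_force"],1))
E
python3 - <<'E'
from h import *
psi=np.radians(4.4)
move_to([.56,.14,.36],rot(psi)); hold(.2)
cal=calibration("wrist"); im=camera("wrist"); cv2.imwrite("pics/w1.png",im[:,:,::-1]); 
np.save("w1.npy",cal,allow_pickle=True)
m=marks("wrist",list(RP)+["keeper_knob","hung_outer","hung_inner"])
for k,v in m.items(): print(k,v)
T=[("rack",(.5854,.1764)),("rail_mouth",(.5893,.072)),("rail_inside",(.5928,.1041)),("end_stop",(.5722,.2774)),("keeper_pivot",(.5491,.1301))]
S=[("rack",(.5823,.1752)),("rail_mouth",(.5937,.0675)),("rail_inside",(.5877,.1023)),("end_stop",(.5775,.2792)),("keeper_pivot",(.5513,.1306))]
W=[(k,m[k][0][0]) for k in RP if m[k]]
for o in (T,S,W,T+S+W): print(*fitrack(o)) if len(o)>1 else 0
p,_=fitrack(T+S+W)
c,s=np.cos(p[2]),np.sin(p[2])
for x,y in [(-.075,.0175),(-.075,-.0175),(.0,.0175),(0,-.0175),(-.105,0),(.105,0)]:
    u=project(cal,[p[0]+c*x-s*y,p[1]+s*x+c*y,.088])[0]; cv2.circle(im,tuple(int(v) for v in np.round(u)),2,(255,0,255),-1)
cv2.imwrite("pics/w1o.png",cv2.resize(im,(784,588))[:,:,::-1]); show(read_state())
E
```

```text
rack []
rail_mouth [([0.7385, -0.1597, 0.0012], 0.48), ([0.4628, -0.1432, 0.094], 0.44)]
rail_inside [([0.589, 0.0965, 0.0854], 0.65), ([0.5825, 0.1865, 0.0854], 0.61)]
end_stop [([0.5717, 0.2757, 0.0856], 0.92)]
keeper_pivot [([0.5466, 0.1257, 0.0909], 0.64)]
keeper_knob [([0.4901, 0.0925, 0.1103], 0.8)]
hung_outer []
hung_inner [([0.5738, 0.2443, 0.0881], 0.61)]
[0.5826773  0.17624232 1.66243683] [-2.7 -0.2  3.  -0.3 -3.3 -2.5  0.9  3.4  1.7  0. ]
[0.5840181  0.17505694 1.64050266] [ 1.7 -0.1 -2.4  2.8  1.5 -2.1 -0.8  0.6 -0.2 -0.9]
[0.5824907  0.17011796 1.67879543] [-144.7  225.4    1.6   -0.9   -0.5   -1.2    4.7   -2.2]
[0.58290898 0.17425999 1.66209298] [  -2.5   -2.1    3.2   -2.3   -3.1   -4.5    1.1    1.4    1.9   -1.9
    0.6   -0.9   -1.2    2.2    2.    -2.7   -4.2   -0.4   -0.3   -2.4
 -146.   229.4    0.7    3.1    1.6    3.1    4.4    2.5]
4.2 [0.56 0.14 0.36] [-0.7  0.4  0.2] 0.0857 0.0
```

View pics/w1o.png

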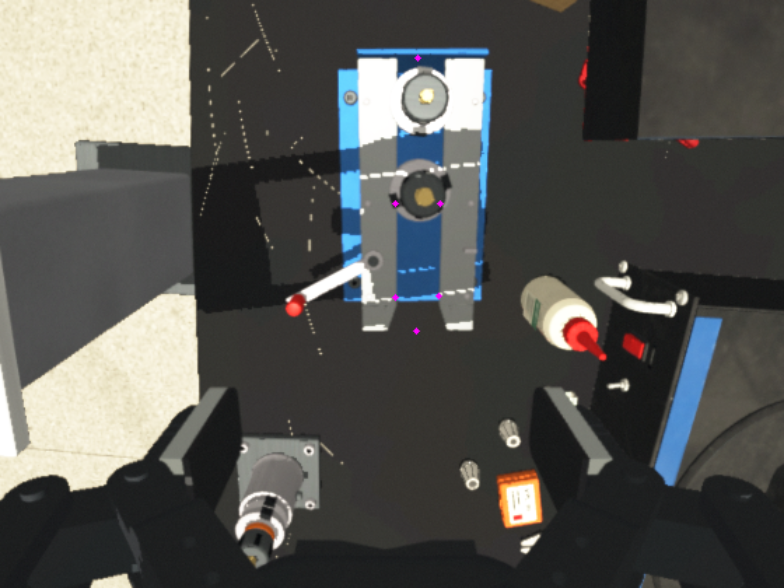

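The picture shows the slot edges at about x=397 and 444, level with the drawn points at 395 and 439, and the lip ends at row 330. The fitted rack is therefore 2-3 mm too far left in the image. I'll measure the slot edges properly from this picture.

Run:
```python
import numpy as np, cv2
from scipy.spatial.transform import Rotation as R
cal=np.load("w1.npy",allow_pickle=True).item()
im=cv2.imread("pics/w1.png").astype(float); d=im[:,:,0]-im[:,:,2]
f=210/np.tan(np.radians(cal["fov_y"]/2)); K=np.array([[f,0,cal["cx"]],[0,f,cal["cy"]],[0,0,1]])
w,x,y,z=cal["orientation"]; Rm=R.from_quat([x,y,z,w])
def bp(u,v,h=.088):
    n=cv2.undistortPoints(np.array([[[u,v]]],float),K,np.asarray(cal["dist"]))[0,0]
    r=Rm.apply([n[0],-n[1],-1]); return cal["position"]+r*(h-cal["position"][2])/r[2]
print("cam",cal["position"])
mid=[]
for v in list(range(94,108,2))+list(range(162,190,3))+list(range(196,210,3)):
    row=d[v,265:340]; t=(row.max()+np.median(np.sort(row)[:25]))/2
    c=np.where(row>t)[0]
    runs=np.split(c,np.where(np.diff(c)>1)[0]+1); r=max(runs,key=len)
    a,b=r[0],r[-1]
    ea=a-1+(t-row[a-1])/(row[a]-row[a-1]); eb=b+(row[b]-t)/(row[b]-row[b+1])
    A=bp(265+ea,v);B=bp(265+eb,v); wd=np.hypot(*(B-A)[:2])*1000
    print(v,round(265+ea,1),round(265+eb,1),np.round(A[:2],4),np.round(B[:2],4),round(wd,1))
    if 32<wd<38: mid.append((A+B)[:2]/2)
mid=np.array(mid); k=np.polyfit(mid[:,1],mid[:,0],1); print("x = %.4f + %.4f*(y-.17)"%(np.polyval(k,.17),k[0]),"yaw",np.pi/2-np.arctan(k[0]))
print("lip ends",bp(375/1.4,330/1.4),bp(460/1.4,330/1.4)); print("end stop top edge far",bp(423/1.4,50/1.4,.104))
# knob centre: red blob
hsv=cv2.cvtColor(im.astype(np.uint8),cv2.COLOR_BGR2HSV); m=((hsv[...,0]<8)|(hsv[...,0]>172))&(hsv[...,1]>170)&(hsv[...,2]>60)
m[:, :190]=0;m[:,230:]=0;m[:195]=0;m[235:]=0; vv,uu=np.nonzero(m);print("knob px",uu.mean(),vv.mean(),len(uu),bp(uu.mean(),vv.mean(),.110))
print("pivot", bp(373/1.4,261/1.4,.096))
```

```text
cam [0.55524392 0.21629659 0.48007956]
94 309.5 315.4 [0.5902 0.2283] [0.5964 0.2288] 6.2
96 306.2 315.2 [0.587 0.226] [0.5964 0.2268] 9.4
98 283.3 315.9 [0.5633 0.2221] [0.5973 0.2248] 34.1
100 283.1 316.1 [0.5632 0.2201] [0.5978 0.2228] 34.7
102 283.1 315.9 [0.5634 0.2181] [0.5977 0.2208] 34.4
104 283.1 315.8 [0.5636 0.216 ] [0.5979 0.2188] 34.4
106 283.1 315.9 [0.5637 0.214 ] [0.5981 0.2168] 34.6
162 283.2 314.6 [0.5688 0.1549] [0.6031 0.1576] 34.5
165 283.2 314.4 [0.5691 0.1516] [0.6033 0.1543] 34.3
168 283.2 314.4 [0.5693 0.1483] [0.6036 0.1509] 34.4
171 283.2 314.2 [0.5696 0.1449] [0.6038 0.1476] 34.3
174 283.0 314.1 [0.5697 0.1416] [0.6041 0.1442] 34.5
177 282.9 314.1 [0.5699 0.1382] [0.6044 0.1409] 34.7
180 282.9 314.2 [0.5701 0.1348] [0.6048 0.1375] 34.8
183 282.9 313.8 [0.5704 0.1314] [0.6048 0.1341] 34.5
186 282.9 313.8 [0.5707 0.128 ] [0.6052 0.1307] 34.6
189 283.0 313.5 [0.5711 0.1246] [0.6052 0.1272] 34.2
196 283.0 313.6 [0.5717 0.1165] [0.6062 0.1192] 34.6
199 282.9 313.5 [0.5719 0.113 ] [0.6064 0.1157] 34.6
202 282.9 313.5 [0.5722 0.1095] [0.6068 0.1122] 34.7
205 283.5 312.8 [0.5732 0.106 ] [0.6065 0.1086] 33.4
208 283.7 312.3 [0.5737 0.1025] [0.6062 0.105 ] 32.6
x = 0.5847 + -0.0815*(y-.17) yaw 1.6521315325511203
lip ends [0.55812675 0.0674871  0.088     ] [0.62888452 0.07292431 0.088     ]
end stop top edge far [0.57628382 0.28134644 0.104     ]
knob px 210.84 218.064 125 [0.49469756 0.09143676 0.11      ]
pivot [0.55240843 0.12791977 0.096     ]
```

```bash
cat >> h.py <<'E'
RC=np.array([.5843,.1746]); TH=1.652; PSI=TH-np.pi/2
def rk(x,y,z): c,s=np.cos(TH),np.sin(TH); return [RC[0]+c*x-s*y,RC[1]+s*x+c*y,z]
E
python3 - <<'E'
from h import *
q=rot(PSI)
move_to([.465,-.195,.30],q); hold(.2)
im=camera("wrist"); cv2.imwrite("pics/w2.png",im[:,:,::-1])
m=marks("wrist",["holder_nut","new_holder"]); print(m)
pts=[(.4588,-.1421),(.4641,-.138),(.4628,-.1433),(.4627,-.1403)]
pts+=[v[0][0][:2] for v in m.values() if v and abs(v[0][0][0]-.462)<.01 and abs(v[0][0][1]+.1415)<.01]*2
p=np.mean(pts,0); print("grasp xy",p)
move_gripper(.06)
line_to([p[0],p[1],.20],.2)
hit=line_to([p[0],p[1],.128],.08,guard=8); print("hit",hit); show(read_state())
if not hit:
    move_gripper(.02,50); hold(.2); show(read_state())
    im=camera("wrist"); cv2.imwrite("pics/w3.png",im[:,:,::-1])
    camera("side")
E
```

```text
{'holder_nut': [([0.4581, -0.1424, 0.1209], 0.82), ([0.7108, -0.0691, -0.0004], 0.72)], 'new_holder': [([0.4636, -0.1445, 0.0938], 0.9)]}
grasp xy [ 0.461475  -0.1421875]
hit False
8.02 [ 0.4618 -0.1423  0.1284] [ 0.4  0.3 -1.3] 0.0596 0.0
8.58 [ 0.4618 -0.1423  0.1285] [-0.4  0.2  6.3] 0.0303 48.8
```

Run:
```python
import cv2,numpy as np
a=cv2.imread("pics/w2.png");b=cv2.imread("pics/w3.png")
cv2.imwrite("pics/c23.png",cv2.resize(np.hstack([a,b]),(800,300)))
```

```text
(no output)
```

View pics/c23.png

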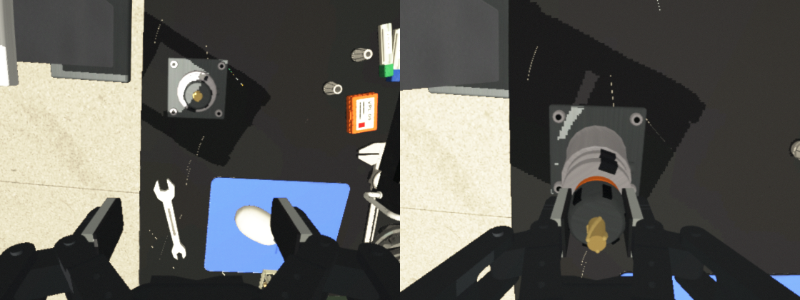

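The left picture shows the holder in the stand. The right one shows the pads closed on the dark nut, with the orange ring just below them. Next: lift, carry to the mouth, and check before entering.

Run:
```python
from h import *
x,y,z=read_state()["ee_pos"]; print(z)
line_to([x,y,.205],.12); hold(.1); show(read_state())
line_to(rk(-.17,0,.205),.2,rot=rot(PSI)); line_to(rk(-.155,0,.128),.12); hold(.3); show(read_state())
cal=calibration("side"); a=camera("side"); m=marks("side",["new_holder","holder_groove","holder_nut"]); print(m)
t=read_state()["ee_pos"]; b=camera("wrist"); camera("top"); print(marks("top",["holder_nut","new_holder"]), rk(-.155,0,.0905))
u=project(cal,[t[0],t[1],.0905])[0]; print("expected origin px",u)
A=cv2.resize(a[120:300,180:420],(533,400),interpolation=cv2.INTER_CUBIC)
cv2.imwrite("pics/s4.png",A[:,:,::-1]); cv2.imwrite("pics/w4.png",b[:,:,::-1])
```

```text
0.12853797209678391
9.57 [ 0.4613 -0.1421  0.2042] [ 0.6 -0.8 -3.2] 0.0306 49.7
11.82 [0.5971 0.02   0.1285] [ 0.2 -0.4 -3.1] 0.031 49.7
{'new_holder': [([0.5966, 0.0235, 0.0904], 0.79)], 'holder_groove': [([0.5994, 0.0221, 0.0902], 0.58), ([0.4915, 0.0936, 0.1077], 0.37)], 'holder_nut': []}
{'holder_nut': [], 'new_holder': []} [np.float64(0.5968727411903785), np.float64(0.020110757076876845), 0.0905]
expected origin px [276.88195435 220.73964741]
```

View pics/s4.png

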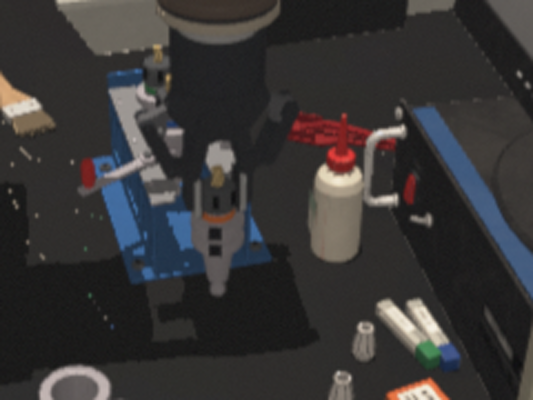

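View pics/w4.png

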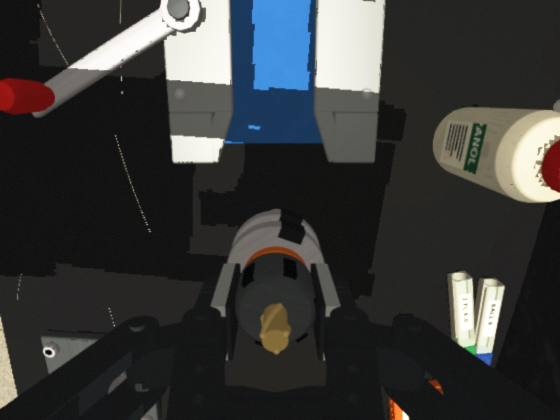

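The side view shows the holder upright in the jaws, in front of the mouth. The wrist view shows its flange centred at column 275 and the slot at about 273, so it is aligned. Entering now.

Run:
```python
from h import *
for x in (-.125,-.10,-.09,-.073):
    hit=line_to(rk(x,0,.1278),.05,guard=15); show(read_state())
    if hit: print("HIT at",x); break
```

```text
12.97 [0.5944 0.0501 0.1278] [ 0.4 -0.4 -3.4] 0.0306 49.7
13.62 [0.5924 0.0751 0.1278] [ 0.4  0.2 -3.4] 0.0304 49.7
13.97 [0.5916 0.0852 0.1278] [ 0.4 -0.7 -2.9] 0.0307 49.7
14.47 [0.5902 0.1022 0.1278] [-1.4 -0.1 -2.8] 0.0308 49.7
```

Run:
```python
from h import *
hit=line_to(rk(-.073,0,.1238),.02,guard=4); print(hit); show(read_state())
move_gripper(.056); hold(.3); show(read_state())
b=camera("wrist"); cv2.imwrite("pics/w5.png",b[:,:,::-1])
camera("side"); print(marks("side",["new_holder"]), rk(-.073,0,.088))
```

```text
True
14.69 [0.5906 0.1018 0.1255] [-0.9 -0.3  7.8] 0.0305 51.0
15.36 [0.59   0.102  0.1248] [ 0.3  0.1 -0.5] 0.0561 0.0
{'new_holder': [([0.5878, 0.1008, 0.0861], 0.72)]} [np.float64(0.5902213555283717), np.float64(0.10184055010717426), 0.088]
```

View pics/w5.png

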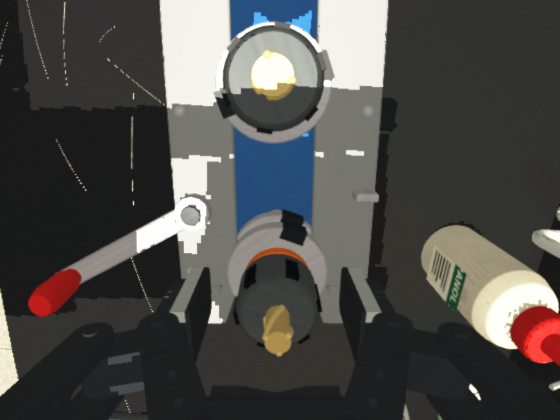

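The wrist view shows the orange holder hanging between the lips, centred at (277,275) and with the jaws open. The blue holder is ahead of it, and the keeper is clear on the left with its knob at (55,292). Next I'll go behind the holder and push.

Run:
```python
from h import *
def rx(): 
    p=read_state()["ee_pos"][:2]-RC; return round(1000*(np.cos(TH)*p[0]+np.sin(TH)*p[1]),1)
line_to(rk(-.073,0,.20),.15); line_to(rk(-.145,0,.20),.15); move_gripper(0.0,20)
hit=line_to(rk(-.145,0,.115),.12,guard=8); print(hit); show(read_state())
if not hit:
    hit=line_to(rk(-.11,0,.115),.08,guard=8); print(hit,rx()); show(read_state())
    if not hit:
        hit=line_to(rk(-.039,0,.115),.035,guard=10); print("push",hit,rx()); show(read_state())
        hold(.2); show(read_state()); print(rx())
        camera("side"); print(marks("side",["new_holder","hung_outer","hung_inner"]))
        print(rk(-.01,0,.088),rk(.036,0,.088),rk(.082,0,.088))
```

```text
False
18.22 [0.5965 0.0301 0.1155] [0.1 0.2 0.1] -0.0002 0.0
False -109.5
18.8 [0.5932 0.0654 0.115 ] [ 0.9 -0.7  0.5] -0.0002 0.0
push True -43.3
20.52 [0.5877 0.1314 0.1148] [ 0.8 -6.4  2.1] 0.0002 3.2
20.73 [0.5877 0.1313 0.1148] [ 0.5 -6.2  2.6] -0.0001 2.7
-43.4
{'new_holder': [([0.5851, 0.1644, 0.0891], 0.85), ([0.4909, 0.0948, 0.1068], 0.66)], 'hung_outer': [([0.5535, 0.1279, 0.0897], 0.67), ([0.5794, 0.2088, 0.0894], 0.51)], 'hung_inner': []}
[np.float64(0.5851111445929277), np.float64(0.16463295206947592), 0.088] [np.float64(0.5813798794654605), np.float64(0.2104813725498867), 0.088] [np.float64(0.5776486143379934), np.float64(0.25632979303029746), 0.088]
```

The row stopped with a steady 6 N at rack x = -43.4 mm, where -44 was expected, so it is closed up against the end stop. Now the keeper.

```bash
cat >> h.py <<'E'
def kp(a,back,z,r=.068): # tool behind the knob; back = distance knob centre to TCP
    x=-.043-r*np.sin(a)-back*np.cos(a); y=.036-r*np.cos(a)+back*np.sin(a)
    return rk(x,y,z),rot(TH-np.pi/2-a)
def kang():
    p=read_state()["ee_pos"]; best=min(np.linspace(-.2,3,641),key=lambda a:np.hypot(*(np.array(kp(a,.017,0)[0])-p)[:2])); return round(best,3)
E
python3 - <<'E'
from h import *
line_to(rk(-.09,0,.115),.12); line_to(rk(-.10,0,.20),.2)
a0=2.665
Z=.123; A=np.linspace(a0,-.04,15)
J=[ik(*kp(a0,.026,.20)),ik(*kp(a0,.026,Z))]+[ik(*kp(a,.017,Z)) for a in A]
print(["None" if j is None else np.round(np.array(j)[[0,5]],2).tolist() for j in J])
if all(j is not None for j in J):
    p,q=kp(a0,.026,.20); move_to(p,q)
    hit=line_to(kp(a0,.026,Z)[0],.12,guard=6); print("down",hit); show(read_state())
    camera("wrist"); cv2.imwrite("pics/w6.png",camera("wrist")[:,:,::-1])
    if not hit:
        for a in A:
            p,q=kp(a,.017,Z); hit=line_to(p,.06,rot=q,guard=12)
            s=read_state(); print(round(a,2),kang(),np.round(s["ft_force"],1),hit)
            if hit: break
        show(read_state())
        cv2.imwrite("pics/w7.png",camera("wrist")[:,:,::-1]); camera("side"); print(marks("side",["keeper_knob"]),rk(-.043,-.032,.108))
E
```

```text
[[0.17, 2.76], [0.17, 2.76], [0.16, 2.74], [0.13, 2.52], [0.11, 2.3], [0.09, 2.09], [0.07, 1.88], [0.06, 1.68], [0.05, 1.48], [0.05, 1.28], [0.05, 1.09], [0.06, 0.91], [0.07, 0.72], [0.09, 0.55], [0.1, 0.37], [0.12, 0.19], [0.14, 0.02]]
down False
25.27 [0.4808 0.1149 0.1234] [ 0.2  0.7 -0.2] 0.0001 0.0
2.66 2.66 [-0.3  0.6 -0. ] False
2.47 2.47 [-0.2  1.5 -0.7] False
2.28 2.285 [-0.7 -0.4  0.6] False
2.09 2.09 [-0.1  0.4  0.4] False
1.89 1.9 [-0.1 -0.7 -1.1] False
1.7 1.705 [-0.2 -1.   1. ] False
1.51 1.515 [-0.5 -0.  -0. ] False
1.31 1.32 [-0.2 -0.2  0.7] False
1.12 1.13 [0.2 0.2 0. ] False
0.93 0.935 [-1.1  0.   0.5] False
0.73 0.74 [-0.1 -0.2  0.1] False
0.54 0.545 [ 0.5  0.8 -1.6] False
0.35 0.355 [-0.6  1.5 -0.1] False
0.15 0.16 [-0.2  0.6 -0.4] False
-0.04 -0.005 [  0.3 -11.8   5.1] True
30.83 [0.6209 0.1176 0.1228] [  0.3 -11.8   5.1] 0.0002 6.0
{'keeper_knob': [([0.6188, 0.1354, 0.1085], 0.66), ([0.5867, 0.1648, 0.0852], 0.52)]} [np.float64(0.6196824751272658), np.float64(0.13433735659611493), 0.108]
```

The keeper reached its stop at about 0 rad, and the knob mark agrees. I'll retreat and check.

Run:
```python
from h import *
line_to(rk(-.10,-.032,.123),.1); line_to(rk(-.10,-.032,.25),.2); line_to(rk(-.14,0,.30),.2,rot=rot(PSI)); hold(.3)
b=camera("wrist"); cal=calibration("wrist"); print(marks("wrist",["keeper_knob","new_holder","hung_outer","hung_inner"]))
for P in (rk(-.043,.036,.094),rk(-.043,-.032,.122),rk(-.01,0,.097),rk(.036,0,.097),rk(.082,0,.097),rk(.105,0,.104)):
    print(np.round(project(cal,P)[0]))
cv2.imwrite("pics/w8.png",b[:,:,::-1]); cv2.imwrite("pics/t8.png",camera("top")[:,:,::-1]); show(read_state())
```

```text
{'keeper_knob': [([0.6136, 0.1348, 0.1076], 0.57), ([0.4597, -0.1399, -0.0015], 0.2)], 'new_holder': [([0.589, 0.1627, 0.0895], 0.92)], 'hung_outer': [([0.5833, 0.1637, 0.1201], 0.62)], 'hung_inner': []}
[232.  78.]
[315.  76.]
[274.  36.]
[274. -25.]
[274. -88.]
[ 274. -126.]
33.44 [0.5957 0.0352 0.2999] [-0.4  0.5 -0. ] 0.0001 0.0
```

View pics/w8.png

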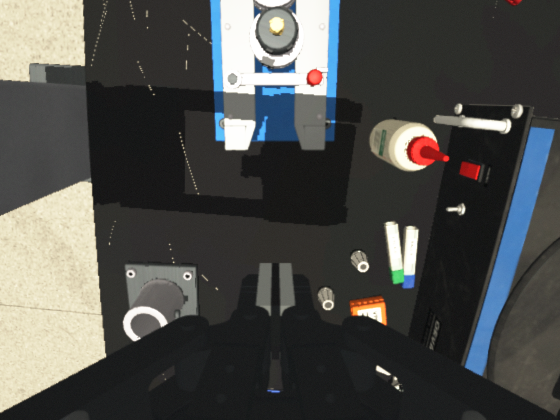

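The keeper lies straight across the slot, from the pivot at (232,78) to the knob at (315,77) as predicted, behind the orange holder at (276,35). Nothing else has moved. One more look to check the row at the end stop.

Run:
```python
from h import *
line_to(rk(-.04,0,.36),.2); hold(.3)
b=camera("wrist"); cal=calibration("wrist")
for x in (.105,.059,.013,-.033):
    u=project(cal,[rk(x,-.012,.097),rk(x,.012,.097)]).round().astype(int); cv2.line(b,tuple(map(int,u[0])),tuple(map(int,u[1])),(255,0,255),1); print(u.tolist())
cv2.imwrite("pics/w9.png",cv2.resize(b[0:260,180:380],(600,600*260//200*3//4))[:,:,::-1] if 0 else cv2.resize(b[0:240,180:420],(600,600),interpolation=cv2.INTER_CUBIC)[:,:,::-1])
```

```text
[[286, 30], [262, 30]]
[[286, 79], [262, 79]]
[[286, 125], [263, 125]]
[[285, 169], [263, 169]]
```

View pics/w9.png

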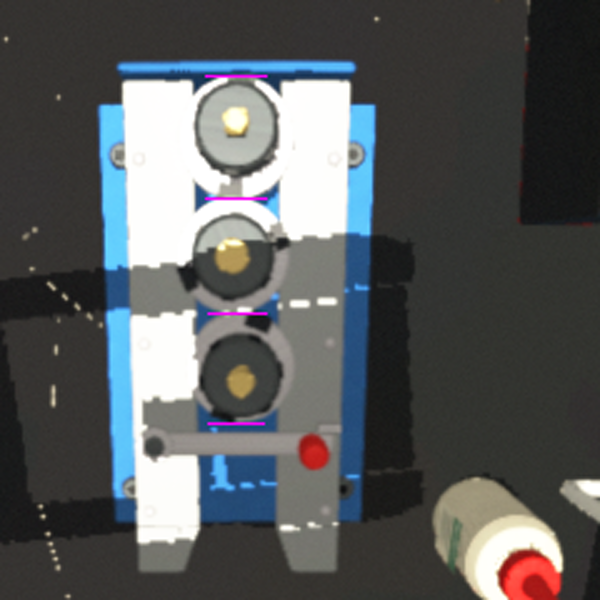

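The three holders stand rim to rim against the end stop: their rims meet the drawn lines at rows 75, 198, 313 and 423. The keeper is shut across the slot at row 444 with its end in the catch, so I'm handing in.

```bash
python3 -c "
from plant import *
print(finish_job(), read_state()['t'])"
```

```text
the job is handed in; nothing more can be done
the job is handed in; nothing more can be done
```

The job is handed in at about 35 s of the 66 s allowed: the orange-ringed holder hangs in the rail, the last picture shows all three holders closed up against the end stop with the keeper shut behind them, and the oil bottle, collets and insert box were never touched (no verdict was returned).

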